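# Set the fence of the jar-labelling jig to its stop and clamp it

## Task

Set the labelling jig for the next jars: slide the slotted aluminium fence forward along its bolts until it bears gently but positively against the nose of the stop's set screw, at the scribed line (a light push of a few newtons, never a hard one). Then turn the black clamp handle clockwise, seen from above, until it is fully tight, with the fence still touching the screw, and let go. Leave everything else on the bench where it is.

Things in the scene. Friction and masses are not known exactly. Their poses are not given: they have to be found in the camera images.
- jig: Fixed dark steel bed plate, 330 x 220, 12 thick, on the bench. Origin on its underside; x = the way the fence slides forward (yaw 0: away from the robot), z up. Guide rails along x, 10 high, at y = +-93 keep the fence straight (1 mm play). Through the fence's slots, at x = -80, stand a plain hexagon guide bolt (y = -60, top 27 above the bench; leave it) and the clamp (y = +60).
- fence_wall (a point): Centre of the fence's upright wall, half its height: 41 above the bench. Wall 8 thick (x), 170 wide (y), top edge 64 above the bench; axes as the jig's. Push its back face (4 behind this point) at mid-width, or pinch it from above. Behind it lies the foot, its top 18 above the bench. With the clamp slack, friction drags on the fence with 0.5 to 2 N.
- fence_front (a point): Mid-width point of the front face of the fence's wall, 8 above the bed: the point that comes to the nose of the set screw.
- stop_face (a point): Centre of the near face of the stop, 8 above the bed: a rigid steel block 30 long (x), 40 wide (y), 16 high, fixed on the bed's centre line; axes as the jig's. From this point a rigid set screw, 10 thick, sticks out towards the fence by 4 to 18, each time another amount that is NOT measured: its nose must be felt (or seen: a white line crosses the bed under it). The fence is home on the nose.
- clamp_grip (a point): Middle of the bar of the black clamp handle, on its turning axis, 48 above the bench. Bar 54 long, 12 thick, 24 high (36 to 60 above the bench), lying along this point's x axis (along the jig's x when the joint is 0). Below it: a round hub and a washer, 24 across, over the fence's foot.
- clamp (a joint): Angle of the clamp handle, rad: 0 = slack, grows as it turns clockwise seen from above. It starts slack, at 0 to 0.3; the washer begins to bear on the foot at about 0.6, the clamp is tight from 1.25 on, and comes to a dead stop at 1.45. Turning takes about 0.1 to 0.2 N m; it stays where it is left.
- small_jar: Empty low glass jar (diameter 60, height 72) standing on the jig's bed beyond the stop, on the right. Origin: centre of its underside. Bystander: leave alone.
- jar_lid: White jar lid (diameter 56, height 12) lying on the jig's bed beyond the stop, on the left. Origin: centre of its underside. Bystander: leave alone.
- spanner: Open-ended spanner, 160 long, lying on the bench right of the jig. Origin: centre of its underside. Bystander: leave alone.
- label_roll: Roll of paper labels (diameter 84, height 50) standing on end left of the jig. Origin: centre of its underside. Bystander: leave alone.
- brew_jar: Jar of brown brew with white cap (diameter 90, height 130), right of the jig. Origin: centre of its underside. Bystander: leave alone.
- beaker: Clear beaker (diameter 72, height 90), left of the jig. Origin: centre of its underside. Bystander: leave alone.
- sample_bottle: Brown bottle (diameter 52, height 140), right of the jig. Origin: centre of its underside. Bystander: leave alone.
- fence: The fence: a loose aluminium angle, 0.3 to 0.65 kg. Foot 120 long (x), 170 wide (y), 6 thick, flat on the bed between the rails, with two slots 12 wide along x for the bolts, whose heads keep it from lifting; at its front (+x) end the upright wall. Origin: underside of the foot, mid-width, 55 behind the wall's front face. Starts 10 to 66 short of the screw's nose.
Not all that is in view belongs to the job. Of the things shaped like the fence, the aluminium one is meant.

How it is judged:
By the outcome, as a careful person would: the job done as asked, in the order asked, and still so for the second after the job is handed in, with the robot touching nothing.
It also fails if it takes over 72 s, if anything falls off the work surface, if the arm or the gripper's body presses on something with over 40 N, if the wrist force passes 120 N, or if a joint passes its speed limit or range.

## Robot

A 6-joint arm with a two-finger parallel gripper is mounted at the origin on the work surface. World frame = base frame: x ahead of the robot, y to its left, z up, the work surface at z = 0. Lengths are in m, angles in rad, forces in N, time in s.
With the tool pointing down it reaches from about 0.35 to 0.775 m from the base axis. Payload 7.3 kg.
Tool frame: the origin (TCP) lies at the very end of the fingers, on their centre line; the grasp point (between the pads) lies 19 mm behind it; z points along the fingers, y is the direction in which the jaws open and shut (so a half turn about z gives the same grasp; the last joint's range is limited). The gripper opens to 92 mm and grips with 3 to 60 N. Pads are 19 mm wide; open, the fingers measure 130 mm over their backs; the gripper's body (75 mm by 190 mm) begins 47 mm behind the grasp point.
Start: joints at [1.068, 0.342, 1.524, -0, 1.275, -0.146], TCP at [0.183, 0.492, 0.227] pointing down, gripper open.
Joint ranges: [-2.53, 2.53], [-0.77, 2.02], [0.04, 2.7], [-1, 4.14], [0.28, 2.66], [-3.11, 3.11]. Speed limits (rad/s): [2.57, 2.57, 3.14, 3.14, 3.14, 3.14].

## Interface

Orientations are given as [roll, pitch, yaw] about the fixed x, y, z axes, in that order (R = Rz(yaw) Ry(pitch) Rx(roll)).
In Python, from cell import monitor, eyes, order gives the robot as it stands. The module is installed in compiled form; this text tells all that it offers.
- The arm moves only by the tool carry_out, never from a script. Its argument "targets" is a list of rows, each a list of 2 entries, a list of its own where there are three numbers: the shift along the tool's x, y, z in m, then the turn about the tool's z in rad. In form: [[[dx, dy, dz], twist], ...]. A call has 1 to 10 rows; each row shifts and turns the pose as measured when the row begins, along the tool's axes as they then stand; what a row does not reach is not made up. A row lasts 1/8 s, in which the tool goes at most 62.5 mm and 10.7 degrees, less where a joint would pass 70% of its speed; a pose out of reach is approached as far as the arm can. A call is refused whole if a number of a shift passes 0.0625 or a number of a turn 0.188, either way. A call with a gripper value outside its range is refused whole. "fingers" is the closure, from 0 (fully open) to 1 (shut), set as the call begins (left out, the last holds). The fingers move at their own pace and stop on an object; "grip_force" is the grip in N (left out, the last holds). Time passes only in rows, so rows that do not move let the fingers close. It gives the time, the measured TCP pose, the force and the opening at its end, in the units of the state.
- monitor.observe(): the state, without advancing time (a new reading comes with each control period).
- eyes.read_camera(name): name is "scene" or "side" or "wrist"; returns the picture (420x560x3 uint8, red, green, blue); there is no depth.
- eyes.camera_info(name): a dict with "K" (3x3 intrinsics, pixels), "dist" ([k1, k2, p1, p2, k3] as OpenCV has them; the pictures are not rectified), "rvec" (rotation vector, rad) and "tvec" (3), from world to camera coordinates, as OpenCV has them. Camera axes: x right, y down, z forward; pixel columns grow to the right and rows downward; lengths in m; the calibration is good to about 2 mm. A picture is of the moment at which its call begins: read the wrist's pose just before it. camera_info takes no time and is no camera call; for the wrist camera it gives the pose at the moment of the call.
- order.hand_in(): hands the job in, once; it reports no verdict.
The state is a dict: "time": time; "qpos": joint angles; "qvel": joint speeds; "joint_efforts": joint torques, N m; "tool_pos": TCP position; "tool_rot": TCP orientation; "contact_force": force on the tool from outside, world axes, zero at the start; "torque": the same for the moment, N m; "opening": finger opening in m.
Only numpy, scipy, OpenCV 4.12 (cv2) and the standard library are available. Lean on these libraries where they do the work, as an engineer would, in place of code of your own. Each camera call takes 0.05 s, during which the arm holds its last target.

## Working session

There is one attempt and no reset: what is moved stays moved. The work goes in short steps, Python scripts to look and compute and a tool call to move; the robot and the scene stay as the last step left them, time stands still between calls to the robot, and variables do not carry over. Pictures are saved under pics/ and viewed, and the job is handed in when it is done.

Besides the shell and the picture viewer there is one more tool, called after "Request:" as a command line: name --argument value ..., lists and objects as JSON in quotes. carry_out: Moves the arm, as the interface text tells. Its arguments: {"type":"object","properties":{"targets":{"type":"array","items":{"type":"array"}},"fingers":{"type":"number"},"grip_force":{"type":"number"}},"required":["targets"]}

```bash
mkdir -p pics; cat > h.py <<'E'
import numpy as np, cv2
from cell import monitor, eyes, order
def snap(n,f):
    im=eyes.read_camera(n); cv2.imwrite('pics/'+f,cv2.cvtColor(im,cv2.COLOR_RGB2BGR)); return im
def cam(n):
    c=eyes.camera_info(n); K=np.array(c['K'],float); d=np.array(c['dist'],float)
    R=cv2.Rodrigues(np.array(c['rvec'],float))[0]; t=np.array(c['tvec'],float).ravel()
    return K,d,R,t
def ray(c,uv):
    K,d,R,t=c
    p=cv2.undistortPoints(np.array([[uv]],float),K,d)[0,0]
    return -R.T@t, R.T@np.array([p[0],p[1],1.])
def onz(c,uv,z):
    o,v=ray(c,uv); return o+v*(z-o[2])/v[2]
def proj(c,P):
    K,d,R,t=c
    return cv2.projectPoints(np.array(P,float).reshape(-1,1,3),cv2.Rodrigues(R)[0],t,K,d)[0][:,0]
E
python3 - <<'E'
from h import *
np.set_printoptions(precision=4,suppress=True)
for n in ['scene','side','wrist']:
    snap(n,n+'0.png'); c=cam(n); print(n,-c[2].T@c[3],c[2][2],c[0][0,0])
print(monitor.observe())
E
```

```text
scene [1.2027 0.0759 1.0967] [-0.5857 -0.0979 -0.8046] 530.0056099217403
side [-0.2158 -0.7514  0.6461] [ 0.5867  0.6143 -0.5276] 444.20120149252034
wrist [0.1105 0.5174 0.3832] [ 0.2692 -0.1028 -0.9576] 297.1301659426388
{'time': 0.15, 'qpos': array([ 1.068 ,  0.3426,  1.5248, -0.    ,  1.2754, -0.146 ]), 'qvel': array([-0.0003, -0.0014, -0.0061, -0.0009, -0.0003,  0.0004]), 'joint_efforts': array([  0.0009, -43.1472, -24.4352,   0.0717,   0.0537,  -0.0001]), 'tool_pos': array([0.1832, 0.4917, 0.2262]), 'tool_rot': array([-3.1405, -0.0001,  2.7848]), 'contact_force': array([-0.4315, -0.3767, -0.1016]), 'torque': array([0.0407, 0.0092, 0.0217]), 'opening': 0.09185446397090172}
```

View pics/scene0.png

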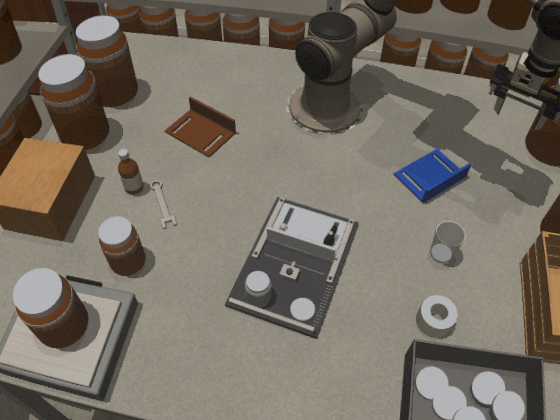

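View pics/side0.png

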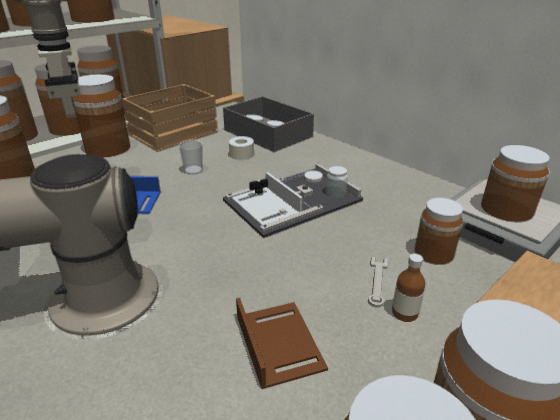

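View pics/wrist0.png

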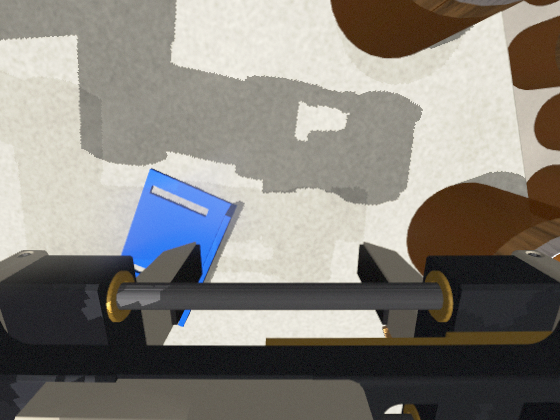

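Fence-like things in the scene view are the silver angle on the dark bed at (308,230), a brown one at (200,128) and a blue one at (432,175). I choose the silver one on the jig. In the side view it is at (270,198), with the black handle at (260,186). Next I check it in close crops.

```bash
python3 - <<'E'
import cv2
a=cv2.imread('pics/scene0.png')[190:340,220:370]; cv2.imwrite('pics/sc1.png',cv2.resize(a,(600,600),interpolation=cv2.INTER_CUBIC))
a=cv2.imread('pics/side0.png')[150:240,215:375]; cv2.imwrite('pics/si1.png',cv2.resize(a,(800,450),interpolation=cv2.INTER_CUBIC))
E
```

```text
(no output)
```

View pics/sc1.png

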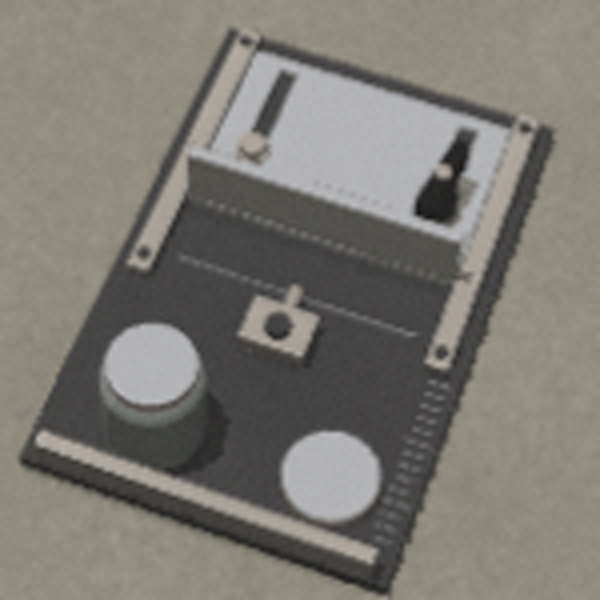

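View pics/si1.png

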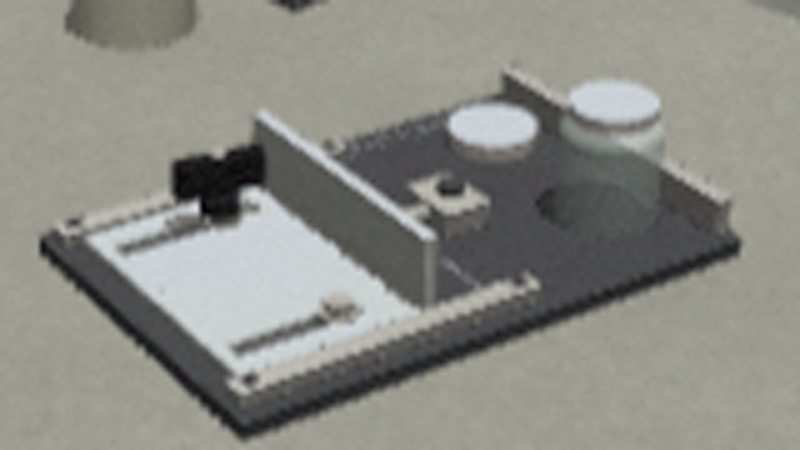

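The silver plain fence sits on the jig bed, with a black clamp handle (crop 445,175), a guide bolt (255,147), the stop (280,320) and a white line (180,257 to 415,335). Now I measure it.

```bash
python3 - <<'E'
from h import *
np.set_printoptions(precision=4,suppress=True)
c=cam('scene'); s=cam('side')
f=lambda u,v:(220+(u+.5)/4-.5,190+(v+.5)/4-.5)
g=lambda u,v:(215+(u+.5)/5-.5,150+(v+.5)/5-.5)
A=[onz(c,f(*p),.012) for p in [(230,30),(553,130),(390,588),(24,460)]]
for a in A: print('corner',a[:2])
print([np.linalg.norm(A[i]-A[(i+1)%4]) for i in range(4)])
ctr=np.mean(A,0); d1=(A[2]+A[3]-A[0]-A[1])[:2]; print('ctr',ctr,'yaw',np.arctan2(d1[1],d1[0]))
d2=(A[1]-A[0]+A[2]-A[3])[:2]; print('yaw2',np.arctan2(-d2[0],d2[1]))
B=[onz(s,g(*p),.012) for p in [(42,240),(245,430),(738,240)]]
for a in B: print('side',a[:2])
yaw=np.arctan2(d1[1],d1[0]); ex=np.array([np.cos(yaw),np.sin(yaw)]); ey=np.array([-ex[1],ex[0]])
def J(p): q=p[:2]-ctr[:2]; return np.array([q@ex,q@ey])
for nm,p,z in [('walltopR back',(192,148),.064),('walltopL back',(470,232),.064),('walltopR front',(188,158),.064),('walltopL front',(462,245),.064),('line R',(180,257),.012),('line L',(415,335),.012),('screw nose',(293,290),.025),('barnear',(465,135),.06),('barfar',(437,200),.06),('knob',(443,173),.06),('bolt',(254,143),.027),('stop',(280,325),.028)]:
    P=onz(c,f(*p),z); print(nm,P[:2],J(P))
for nm,p,z in [('s walltop',(258,112),.064),('s walltopR',(433,240),.064),('s line',(440,260),.012),('bolt',(340,303),.027),('handle',(220,158),.06)]:
    P=onz(s,g(*p),z); print(nm,P[:2],J(P))
E
```

```text
corner [ 0.378  -0.0733]
corner [0.4164 0.1406]
corner [0.7385 0.0846]
corner [ 0.7014 -0.1298]
[np.float64(0.2173761144507935), np.float64(0.32699666571035485), np.float64(0.21752333090696999), np.float64(0.32822455405179496)]
ctr [0.5586 0.0055 0.012 ] yaw -0.1725253556882651
yaw2 -0.17453098993956886
side [0.4129 0.1365]
side [ 0.3726 -0.0792]
side [ 0.6968 -0.1328]
walltopR back [ 0.5084 -0.0716] [-0.0362 -0.0846]
walltopL back [0.5352 0.0973] [-0.0388  0.0864]
walltopR front [ 0.5159 -0.0725] [-0.0287 -0.0842]
walltopL front [0.5448 0.0939] [-0.0287  0.0847]
line R [ 0.5525 -0.0704] [ 0.0071 -0.0758]
line L [0.5787 0.0755] [0.0078 0.0724]
screw nose [0.5698 0.0009] [ 0.0118 -0.0026]
barnear [0.465 0.086] [-0.106   0.0632]
barfar [0.5143 0.0756] [-0.0557  0.0615]
knob [0.4947 0.0766] [-0.0751  0.0591]
bolt [ 0.4726 -0.0404] [-0.0769 -0.06  ]
stop [ 0.5962 -0.0022] [ 0.0383 -0.0012]
s walltop [0.539  0.0938] [-0.0345  0.0836]
s walltopR [ 0.5078 -0.0752] [-0.0362 -0.0883]
s line [ 0.5595 -0.0327] [ 0.0075 -0.0375]
bolt [ 0.4715 -0.0439] [-0.0773 -0.0636]
handle [0.4916 0.0729] [-0.0776  0.0548]
```

Sizes agree with the given ones (bed 0.327 x 0.217, wall about 170 wide), and the two views agree within about 4 mm. Jig yaw is about -0.173 and the fence front is about 36 mm short of the line. I move over the jig and look with the wrist camera.

Request:
carry_out --targets '[[[-0.044, -0.032, 0], 0], [[-0.044, -0.032, 0], 0], [[-0.044, -0.032, 0], 0], [[-0.044, -0.032, 0], 0], [[-0.044, -0.032, 0], 0], [[-0.044, -0.032, 0], 0], [[-0.044, -0.032, 0], 0], [[-0.044, -0.032, 0], 0]]' --fingers 0

```text
time: 1.15
tool_pos: [0.429, 0.121, 0.2251]
tool_rot: [-3.14, -0.0, 2.793]
contact_force: [0.9, -0.0, 0.1]
opening: 0.0918
```

```bash
cat > look.py <<'E'
import sys
from h import *
np.set_printoptions(precision=4,suppress=True)
o=monitor.observe(); print(o['time'],o['tool_pos'],o['tool_rot'],o['contact_force'],o['torque'],o['qpos'])
for n in sys.argv[2:]:
    c=cam(n); snap(n,n+sys.argv[1]+'.png'); np.savez('pics/%s%s.npz'%(n,sys.argv[1]),K=c[0],d=c[1],R=c[2],t=c[3])
E
python3 look.py 1 wrist
```

```text
1.15 [0.429  0.121  0.2251] [-3.1404 -0.0003  2.7927] [ 0.9415 -0.0366  0.0726] [ 0.0015 -0.0272  0.0356] [ 0.1033  0.1987  1.7284 -0.001   1.2152 -1.1182]
```

View pics/wrist1.png

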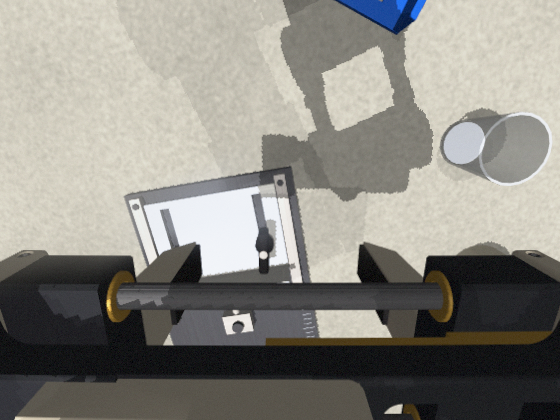

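```bash
python3 - <<'E'
import cv2
a=cv2.imread('pics/wrist1.png')[160:345,115:330]; cv2.imwrite('pics/wc1.png',cv2.resize(a,None,fx=3.2,fy=3.2,interpolation=cv2.INTER_CUBIC))
E
```

```text
(no output)
```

View pics/wc1.png

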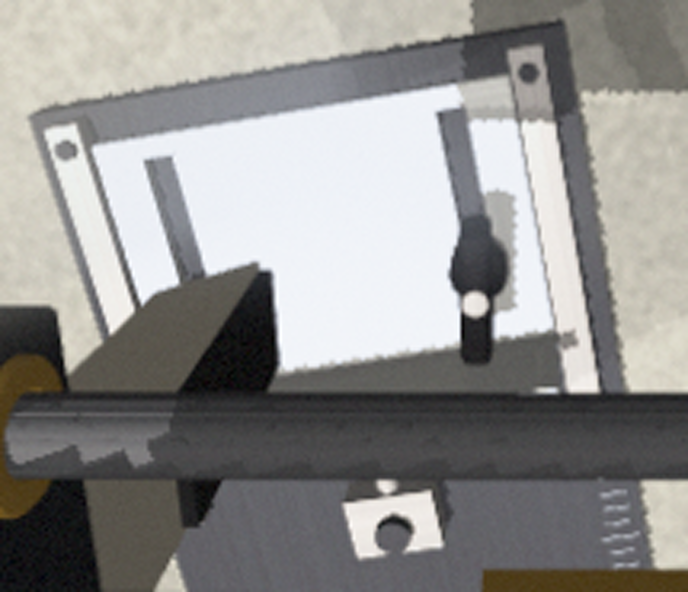

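```bash
python3 - <<'E'
from h import *
np.set_printoptions(precision=4,suppress=True)
z=np.load('pics/wrist1.npz'); c=(z['K'],z['d'],z['R'],z['t'])
f=lambda u,v:(115+(u+.5)/3.2-.5,160+(v+.5)/3.2-.5)
w={}
for nm,p,h in [('cornR',(32,115),.012),('cornL',(562,22),.012),('dot',(476,303),.06),('barfar',(477,362),.06),('barnear?',(481,225),.06),('wallbaseL?',(555,333),.018),('stop face L',(436,490),.028),('stop R',(343,504),.028)]:
    P=onz(c,f(*p),h); w[nm]=P; print(nm,P)
a=w['cornL']-w['cornR']; print(np.linalg.norm(a),'yaw',np.arctan2(-a[0],a[1]))
b=w['barfar']-w['dot'];print('bar yaw',np.arctan2(b[1],b[0]))
yaw=-.173
ex=np.array([np.cos(yaw),np.sin(yaw)]);ey=np.array([-ex[1],ex[0]])
m=(w['cornL']+w['cornR'])[:2]/2+ex*.165; print('ctr',m,'clamp',m-.08*ex+.06*ey)
E
```

```text
cornR [ 0.3752 -0.0739  0.012 ]
cornL [0.4131 0.1392 0.012 ]
dot [0.4932 0.0754 0.06  ]
barfar [0.5161 0.067  0.06  ]
barnear? [0.465  0.0881 0.06  ]
wallbaseL? [0.5355 0.0927 0.018 ]
stop face L [0.5842 0.0201 0.028 ]
stop R [ 0.577  -0.0209  0.028 ]
0.21638498966125758 yaw -0.17608128465264059
bar yaw -0.34984735759485686
ctr [0.5567 0.0042] clamp [0.4882 0.0771]
```

The three views agree: clamp axis near (0.489, 0.077), bar yaw about -0.37 (joint about 0.2), back of the wall mid-width near (0.520, 0.011). I go behind the wall with the fingers shut.

Request:
carry_out --targets '[[[-0.032, -0.025, 0], 0], [[-0.033, -0.026, 0], 0], [[-0.033, -0.026, 0], 0], [[0, 0, 0], -0.085], [[0, 0, 0], -0.088], [[0, 0, 0], 0], [[0, 0, 0], 0]]' --fingers 1 --grip_force 10

```text
time: 2.08
tool_pos: [0.4996, 0.0048, 0.2236]
tool_rot: [-3.138, -0.001, 2.96]
contact_force: [-0.5, 0.9, 0.0]
opening: 0.026
```

```bash
python3 look.py 2 wrist
```

```text
2.075 [0.4996 0.0048 0.2236] [-3.1377 -0.0013  2.9597] [-0.5292  0.8743  0.0374] [0.003  0.0213 0.0031] [-0.1414  0.2994  1.5954 -0.004   1.2482 -1.529 ]
```

View pics/wrist2.png

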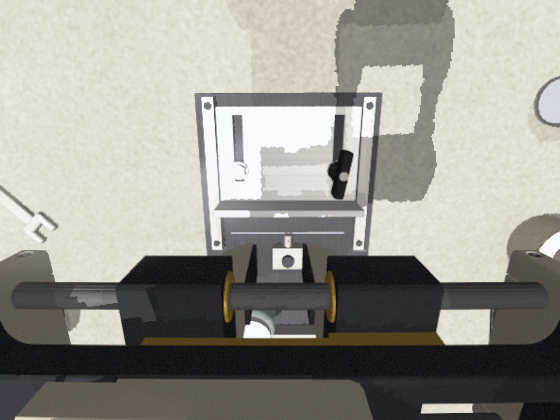

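```bash
python3 - <<'E'
import cv2
a=cv2.imread('pics/wrist2.png')[85:275,190:390]; cv2.imwrite('pics/wc2.png',cv2.resize(a,None,fx=3,fy=3,interpolation=cv2.INTER_CUBIC))
E
```

```text
(no output)
```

View pics/wc2.png

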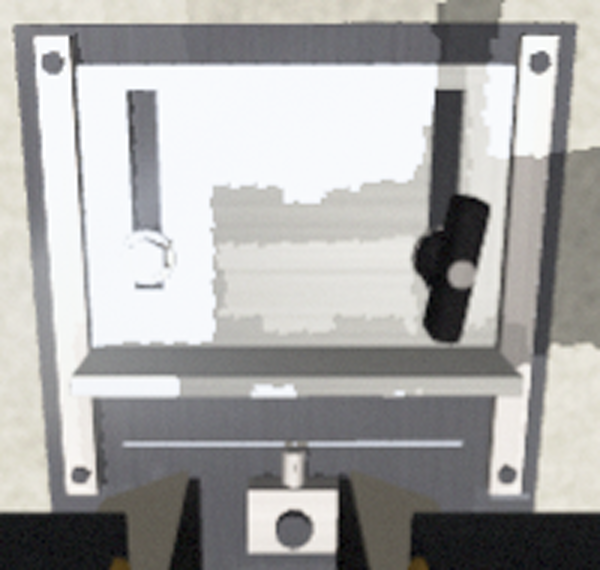

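```bash
python3 - <<'E'
from h import *
np.set_printoptions(precision=4,suppress=True)
z=np.load('pics/wrist2.npz'); c=(z['K'],z['d'],z['R'],z['t'])
f=lambda u,v:(190+(u+.5)/3-.5,85+(v+.5)/3-.5)
w={}
for nm,p,h in [('cornR',(15,25),.012),('cornL',(576,25),.012),('bar near',(471,196),.06),('bar far',(441,341),.06),('wtbR',(75,376),.064),('wtbL',(521,376),.064),('wtfR',(72,394),.064),('wtfL',(523,394),.064),('lineR',(123,443),.012),('lineL',(463,443),.012),('noseTop',(295,446),.025),('stoptop near',(293,490),.028),('holeR',(53,62),.022),('holeL',(540,62),.022),('holeR2',(80,475),.022),('holeL2',(506,475),.022)]:
    P=onz(c,f(*p),h); w[nm]=P; print(nm,P[:2])
for i,j in [('cornR','cornL'),('wtbR','wtbL'),('wtfR','wtfL'),('lineR','lineL'),('holeR','holeL'),('holeR2','holeL2')]:
    a=w[j]-w[i]; print(i,np.linalg.norm(a),'yaw',np.arctan2(-a[0],a[1]))
b=w['bar far']-w['bar near'];print('bar',np.linalg.norm(b),np.arctan2(b[1],b[0]),(w['bar far']+w['bar near'])/2)
yaw=-.173
ex=np.array([np.cos(yaw),np.sin(yaw)]);ey=np.array([-ex[1],ex[0]])
m=(w['cornL']+w['cornR'])[:2]/2+ex*.165; print('ctr',m,'clamp',m-.08*ex+.06*ey)
for k in w: print(k,(w[k][:2]-m)@ex,(w[k][:2]-m)@ey)
E
```

```text
cornR [ 0.3752 -0.0752]
cornL [0.4147 0.1387]
bar near [0.466  0.0813]
bar far [0.5168 0.064 ]
wtbR [ 0.5045 -0.0719]
wtbL [0.5343 0.091 ]
wtfR [ 0.5111 -0.0748]
wtfL [0.5415 0.091 ]
lineR [ 0.5518 -0.0733]
lineL [0.5788 0.0746]
noseTop [0.5618 0.0019]
stoptop near [ 0.5804 -0.0023]
holeR [ 0.392  -0.0618]
holeL [0.4257 0.1207]
holeR2 [ 0.5594 -0.0927]
holeL2 [0.5928 0.0897]
cornR 0.2174837277308812 yaw -0.18281768235349938
wtbR 0.16561825216639245 yaw -0.18126979170047489
wtfR 0.1685010554927147 yaw -0.18118186298374
lineR 0.15034396993461588 yaw -0.18092444426338758
holeR 0.1856047717498531 yaw -0.18265884495868562
holeR2 0.1853817943700382 yaw -0.18075403700181064
bar 0.05364793942431109 -0.32727541397245163 [0.4914 0.0727 0.06  ]
ctr [0.5575 0.0033] clamp [0.489  0.0762]
cornR -0.16606757592771224 -0.1087366232626735
cornL -0.16393242407228792 0.10873662326267348
bar near -0.10349834136527437 0.061070530806139146
bar far -0.050487571379003296 0.05282676528683824
wtbR -0.039246387969271934 -0.08325166051650672
wtbL -0.03787677513336288 0.08236092841117856
wtfR -0.03222458247941258 -0.08488489295011205
wtfL -0.030845945312533252 0.08361052260093793
lineR 0.0075461985726299145 -0.07643082308606529
lineL 0.00873757851347718 0.0739084263118788
noseTop 0.004468991153619238 -0.0006207367805696543
stoptop near 0.023532144518426494 -0.001572824969966305
holeR -0.15178612798746524 -0.09264864876732021
holeL -0.149993428148321 0.09294746521032157
holeR2 0.018453222787070116 -0.09421456755773878
holeL2 0.019890665675579268 0.09116165379170346
```

Request:
carry_out --targets '[[[0.008, 0.008, 0.03], 0], [[0, 0, 0.04], 0], [[0, 0, 0.04], 0], [[0, 0, 0.03], 0], [[0, 0, 0], 0], [[0, 0, 0], 0]]'

```text
time: 2.88
tool_pos: [0.4945, 0.0152, 0.0824]
tool_rot: [-3.138, 0.004, 2.956]
contact_force: [0.4, 0.0, -0.3]
opening: 0.0002
```

```bash
python3 look.py 3 side
```

```text
2.875 [0.4945 0.0152 0.0824] [-3.1381  0.0044  2.9565] [ 0.4286  0.021  -0.3451] [0.0236 0.0401 0.0136] [-0.1219  0.4574  1.8001 -0.0048  0.88   -1.5045]
```

Request:
carry_out --targets '[[[0, 0, 0.02], 0], [[0, 0, 0.02], 0], [[0, 0, 0.006], 0], [[0, 0, 0], 0]]'

```text
time: 3.42
tool_pos: [0.4988, 0.0147, 0.0411]
tool_rot: [-3.139, 0.016, 2.956]
contact_force: [-0.3, 0.3, 0.2]
opening: 0.0003
```

```bash
python3 look.py 4 side; python3 - <<'E'
import cv2
a=cv2.imread('pics/side4.png')[130:250,215:375]; cv2.imwrite('pics/si4.png',cv2.resize(a,(800,600),interpolation=cv2.INTER_CUBIC))
E
```

```text
3.425 [0.4988 0.0147 0.0411] [-3.1389  0.0156  2.956 ] [-0.2678  0.2977  0.1797] [0.0274 0.0427 0.0009] [-0.1219  0.5248  1.8338 -0.0053  0.7675 -1.5033]
```

View pics/si4.png

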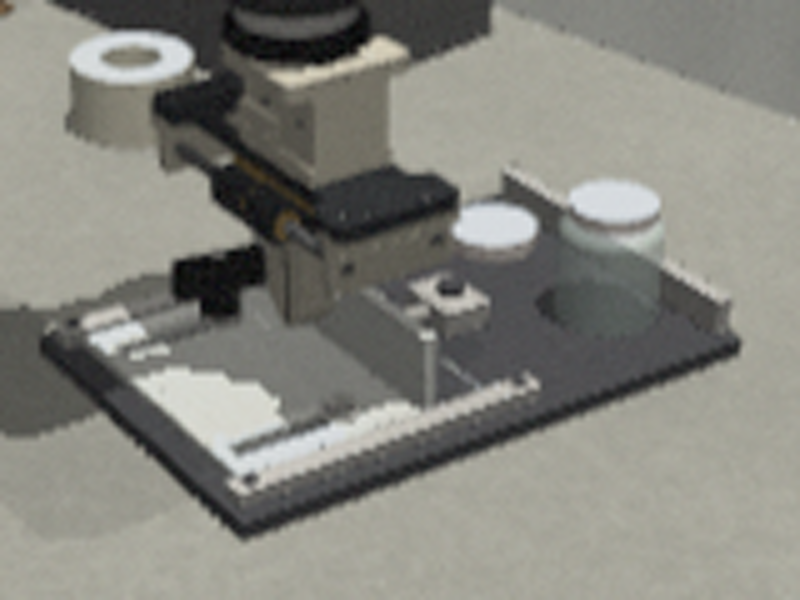

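The shut fingers stand behind the wall at mid-width, clear of the handle and the bolt. I lower a little and advance in small rows, watching the force.

Request:
carry_out --targets '[[[0, 0, 0.005], 0], [[-0.002, 0, 0.003], 0], [[-0.003, 0, 0], 0], [[-0.003, 0, 0], 0], [[0, 0, 0], 0]]'

```text
time: 4.1
tool_pos: [0.5088, 0.0129, 0.0345]
tool_rot: [-3.139, 0.019, 2.956]
contact_force: [-0.5, 0.2, -1.1]
opening: 0.0005
```

Request:
carry_out --targets '[[[-0.003, 0, 0], 0], [[-0.003, 0, 0], 0], [[-0.003, 0, 0], 0]]'

```text
time: 4.47
tool_pos: [0.5171, 0.0113, 0.0345]
tool_rot: [-3.139, 0.017, 2.956]
contact_force: [-1.1, 0.0, 0.5]
opening: 0.0005
```

Request:
carry_out --targets '[[[-0.003, 0, 0], 0], [[-0.003, 0, 0], 0], [[-0.003, 0, 0], 0], [[-0.003, 0, 0], 0]]'

```text
time: 4.97
tool_pos: [0.5296, 0.0089, 0.0345]
tool_rot: [-3.139, 0.016, 2.956]
contact_force: [-0.9, 0.4, -0.9]
opening: 0.0003
```

```bash
python3 look.py 5 scene; python3 - <<'E'
import cv2
a=cv2.imread('pics/scene5.png')[190:340,220:370]; cv2.imwrite('pics/sc5.png',cv2.resize(a,(600,600),interpolation=cv2.INTER_CUBIC))
E
```

```text
4.975 [0.5296 0.0089 0.0345] [-3.139   0.0165  2.956 ] [-0.8861  0.3813 -0.9493] [-0.0004  0.2452 -0.0404] [-0.1257  0.5758  1.7538 -0.0051  0.7957 -1.5074]
```

View pics/sc5.png

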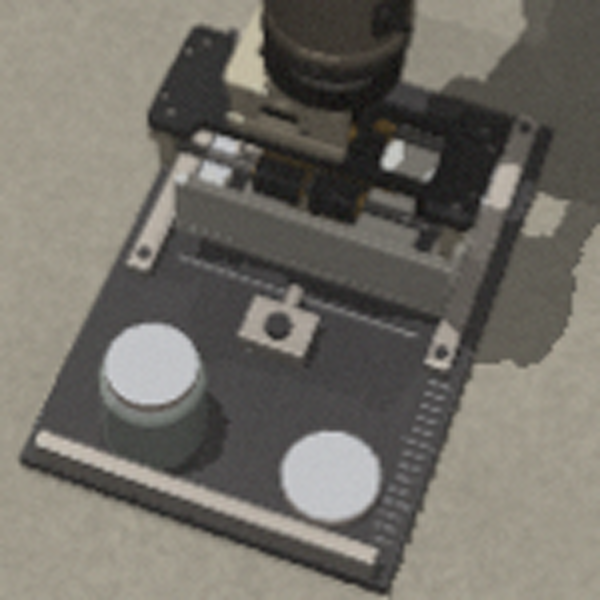

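The fence is moving with the fingers (wall base now near crop row 240 at column 240), and the line is still clear ahead of it. About 18 mm remain by eye.

Request:
carry_out --targets '[[[-0.003, 0, 0], 0], [[-0.003, 0, 0], 0], [[-0.003, 0, 0], 0]]'

```text
time: 5.4
tool_pos: [0.5393, 0.0071, 0.0347]
tool_rot: [-3.139, 0.017, 2.956]
contact_force: [-1.2, -0.1, 0.1]
opening: 0.0006
```

```bash
python3 look.py 6 scene; python3 - <<'E'
import cv2
a=cv2.imread('pics/scene6.png')[190:340,220:370]; cv2.imwrite('pics/sc6.png',cv2.resize(a,(600,600),interpolation=cv2.INTER_CUBIC))
E
```

```text
5.4 [0.5393 0.0071 0.0347] [-3.139   0.0169  2.956 ] [-1.2007 -0.1366  0.1383] [ 0.0508  0.21   -0.0022] [-0.1268  0.5883  1.7263 -0.005   0.8102 -1.5086]
```

View pics/sc6.png

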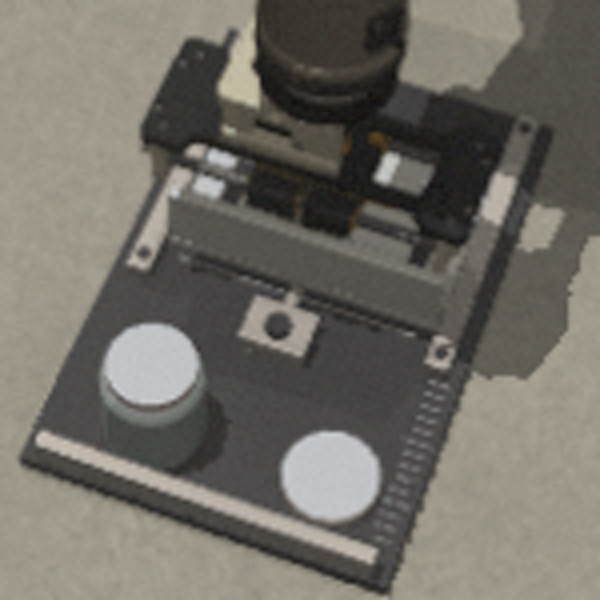

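The wall base is now a few mm short of the nose (crop 293,292). I slow to 1 mm rows.

Request:
carry_out --targets '[[[-0.001, 0, 0], 0], [[-0.001, 0, 0], 0], [[-0.001, 0, 0], 0]]'

```text
time: 5.82
tool_pos: [0.5428, 0.0064, 0.0348]
tool_rot: [-3.139, 0.017, 2.956]
contact_force: [-0.5, 0.7, -0.7]
opening: 0.0006
```

Request:
carry_out --targets '[[[-0.001, 0, 0], 0], [[-0.001, 0, 0], 0]]'

```text
time: 6.08
tool_pos: [0.5448, 0.0061, 0.0348]
tool_rot: [-3.139, 0.017, 2.956]
contact_force: [-0.5, 0.2, -0.6]
opening: 0.0006
```

Request:
carry_out --targets '[[[-0.001, 0, 0], 0], [[-0.001, 0, 0], 0]]'

```text
time: 6.32
tool_pos: [0.5468, 0.0057, 0.0348]
tool_rot: [-3.139, 0.017, 2.956]
contact_force: [-3.7, 0.3, 0.7]
opening: 0.0007
```

Request:
carry_out --targets '[[[-0.0003, 0, 0], 0]]'

```text
time: 6.45
tool_pos: [0.5468, 0.0057, 0.0348]
tool_rot: [-3.139, 0.016, 2.956]
contact_force: [-2.5, 0.9, 0.6]
opening: 0.0003
```

```bash
python3 look.py 7 scene; python3 - <<'E'
import cv2
a=cv2.imread('pics/scene7.png')[230:290,260:340]; cv2.imwrite('pics/sc7.png',cv2.resize(a,(800,600),interpolation=cv2.INTER_CUBIC))
E
```

```text
6.45 [0.5468 0.0057 0.0348] [-3.1389  0.016   2.956 ] [-2.4515  0.8853  0.5532] [ 0.0482  0.5063 -0.0243] [-0.1276  0.5986  1.7041 -0.0049  0.8231 -1.5095]
```

View pics/sc7.png

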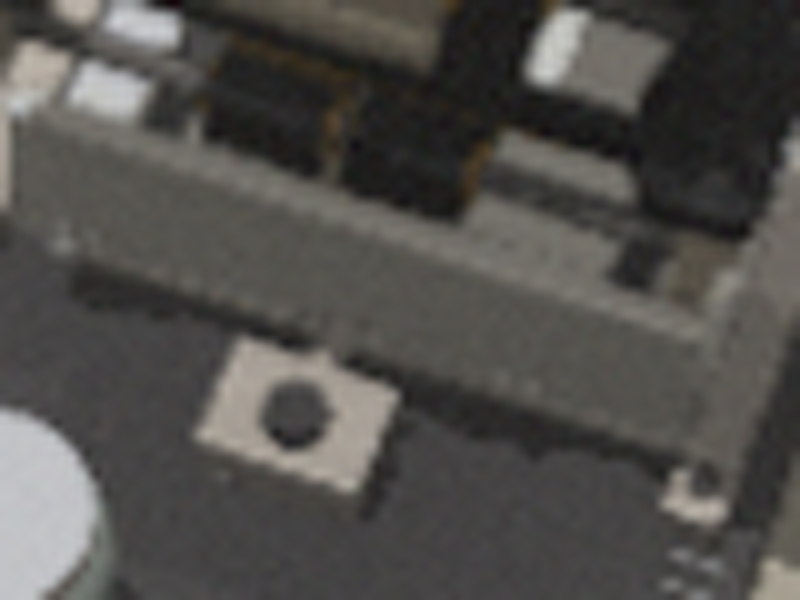

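The TCP no longer advances, the moment has doubled and the line has vanished under the wall. One more light step to confirm.

Request:
carry_out --targets '[[[-0.0008, 0, 0], 0]]'

```text
time: 6.62
tool_pos: [0.5468, 0.0057, 0.0347]
tool_rot: [-3.139, 0.014, 2.956]
contact_force: [-5.9, 1.3, 1.9]
opening: 0.0005
```

Request:
carry_out --targets '[[[-0.0008, 0, 0], 0], [[-0.0008, 0, 0], 0]]'

```text
time: 6.88
tool_pos: [0.5468, 0.0057, 0.0345]
tool_rot: [-3.139, 0.011, 2.956]
contact_force: [-5.2, 1.6, 2.6]
opening: 0.0003
```

The fence is home: firm at TCP x = 0.5468 with about 5 N. I back off, rise and open.

Request:
carry_out --targets '[[[0.004, 0, 0], 0], [[0.012, 0, 0], 0], [[0.01, 0, 0], 0], [[0, 0, -0.04], 0], [[0, 0, -0.04], 0], [[0, 0, -0.04], 0], [[0, 0, 0], 0]]'

```text
time: 7.75
tool_pos: [0.5177, 0.0116, 0.1576]
tool_rot: [-3.139, 0.016, 2.956]
contact_force: [-0.6, 0.1, -0.2]
opening: 0.0007
```

Request:
carry_out --targets '[[[0.015, 0.03, -0.02], 0.08], [[0.02, 0.03, 0], 0.08], [[0, 0, 0], 0], [[0, 0, 0], 0]]' --fingers 0

```text
time: 8.25
tool_pos: [0.4941, 0.0792, 0.1746]
tool_rot: [-3.14, 0.013, 2.791]
contact_force: [-0.5, -0.1, -0.8]
opening: 0.0359
```

```bash
python3 look.py 8 wrist
```

```text
8.25 [0.4941 0.0792 0.1746] [-3.1404  0.0133  2.7912] [-0.5365 -0.1112 -0.8462] [ 0.0248 -0.0225  0.0044] [ 0.0093  0.3416  1.6801 -0.0065  1.108  -1.2082]
```

View pics/wrist8.png

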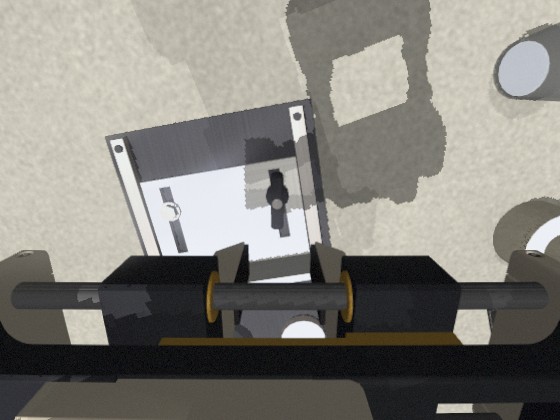

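```bash
python3 - <<'E'
import cv2
a=cv2.imread('pics/wrist8.png')[140:290,200:350]; cv2.imwrite('pics/wc8.png',cv2.resize(a,(600,600),interpolation=cv2.INTER_CUBIC))
E
```

```text
(no output)
```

View pics/wc8.png

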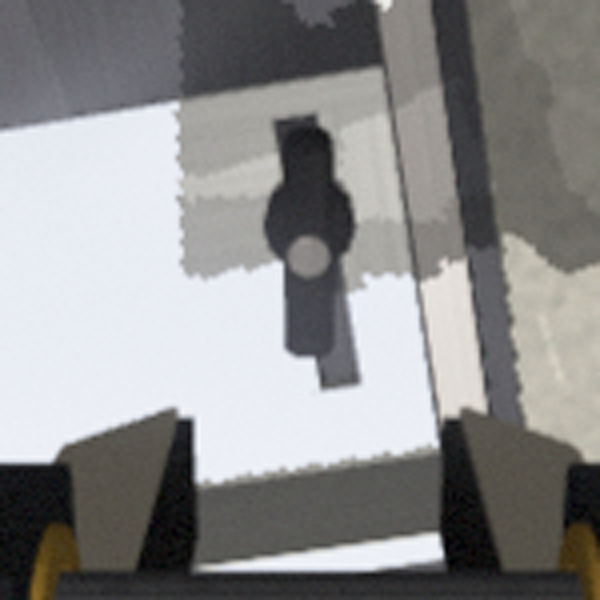

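```bash
python3 - <<'E'
from h import *
np.set_printoptions(precision=4,suppress=True)
z=np.load('pics/wrist8.npz'); c=(z['K'],z['d'],z['R'],z['t'])
f=lambda u,v:(200+(u+.5)/4-.5,140+(v+.5)/4-.5)
n=onz(c,f(307,130),.06); e=onz(c,f(310,355),.06); b=e-n
print(n,e,np.linalg.norm(b),np.arctan2(b[1],b[0]),(n+e)/2, onz(c,f(308,257),.062))
m=(n+e)/2; o=monitor.observe(); y=o['tool_rot'][2]; d=(m-o['tool_pos'])[:2]
print(o['tool_pos'],'dx',d@[np.cos(y),np.sin(y)],'dy',d@[np.sin(y),-np.cos(y)])
E
```

```text
[0.4649 0.085  0.06  ] [0.517  0.0665 0.06  ] 0.05532429063015488 -0.34083139678197766 [0.4909 0.0758 0.06  ] [0.4929 0.0749 0.062 ]
[0.494  0.0791 0.1745] dx 0.0016949255629516782 dy -0.004152362362574647
```

The bar centre is (0.491, 0.076), the bar is 55 long and is aligned with the tool to 0.01 rad (joint about 0.16). I descend over it, open.

Request:
carry_out --targets '[[[0.002, -0.004, 0], 0], [[0, 0, 0], 0], [[0, 0, 0.03], 0], [[0, 0, 0.03], 0], [[0, 0, 0], 0], [[0, 0, 0], 0]]'

```text
time: 9.05
tool_pos: [0.4929, 0.0724, 0.1137]
tool_rot: [-3.141, 0.015, 2.787]
contact_force: [-0.4, -0.7, 0.3]
opening: 0.0915
```

Request:
carry_out --targets '[[[0.003, 0.003, 0], 0], [[0.001, 0, 0.025], 0], [[0.001, 0, 0.02], 0], [[0.001, 0, 0.012], 0], [[0, 0, 0], 0]]'

```text
time: 9.68
tool_pos: [0.4924, 0.078, 0.0602]
tool_rot: [3.139, 0.024, 2.788]
contact_force: [-0.7, 0.4, -0.8]
opening: 0.0916
```

```bash
python3 look.py 9 side wrist; python3 - <<'E'
import cv2
a=cv2.imread('pics/side9.png')[130:250,215:375]; cv2.imwrite('pics/si9.png',cv2.resize(a,(800,600),interpolation=cv2.INTER_CUBIC))
E
```

```text
9.675 [0.4924 0.078  0.0602] [3.1388 0.0242 2.7875] [-0.7122  0.4031 -0.7927] [ 0.0236  0.0493 -0.0119] [ 0.007   0.4892  1.8265 -0.0082  0.8023 -1.2041]
```

View pics/si9.png

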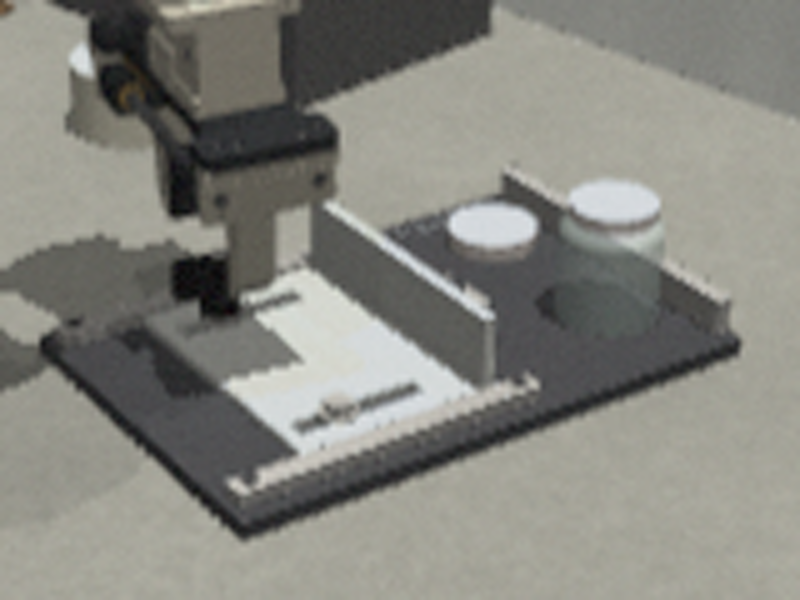

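View pics/wrist9.png

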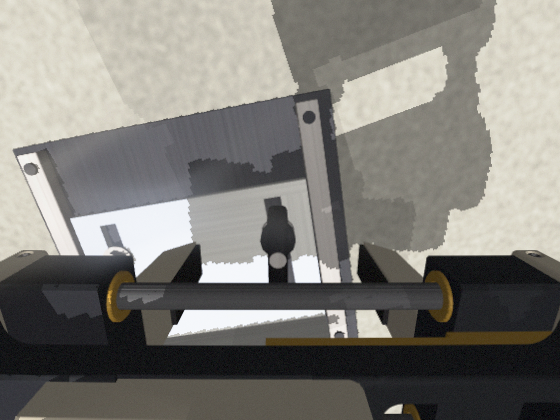

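The bar sits between the open fingers and the fence lies against the screw with the hub below. I make a last correction, go down and close softly.

Request:
carry_out --targets '[[[0.001, -0.003, 0.009], 0], [[0.001, 0, 0.008], 0], [[0, 0, 0], 0]]'

```text
time: 10.15
tool_pos: [0.4912, 0.0755, 0.044]
tool_rot: [3.137, 0.028, 2.787]
contact_force: [0.1, 0.2, -0.0]
opening: 0.0923
```

Request:
carry_out --targets '[[[0, 0, 0], 0], [[0, 0, 0], 0], [[0, 0, 0], 0], [[0, 0, 0], 0], [[0, 0, 0], 0]]' --fingers 1 --grip_force 12

```text
time: 10.78
tool_pos: [0.4916, 0.0755, 0.0443]
tool_rot: [3.137, 0.029, 2.787]
contact_force: [0.1, 0.2, -1.7]
opening: 0.0461
```

Request:
carry_out --targets '[[[0, 0, 0], 0], [[0, 0, 0], 0], [[0, 0, 0], 0], [[0, 0, 0], 0], [[0, 0, 0], 0], [[0, 0, 0], 0]]'

```text
time: 11.52
tool_pos: [0.4922, 0.0771, 0.0444]
tool_rot: [3.135, 0.03, 2.788]
contact_force: [-0.7, 0.8, 0.1]
opening: 0.0117
```

```bash
python3 look.py 10
```

```text
11.525 [0.4922 0.0771 0.0444] [3.1347 0.0296 2.7875] [-0.7108  0.7992  0.0601] [-0.1746  0.0476 -0.0018] [ 0.0039  0.5121  1.8462 -0.0057  0.7532 -1.2088]
```

The bar is gripped (opening 11.7 mm). I turn clockwise (plus twist about the downward tool z), starting with a little.

Request:
carry_out --targets '[[[0, 0, 0], 0.08], [[0, 0, 0], 0.08], [[0, 0, 0], 0]]'

```text
time: 11.9
tool_pos: [0.4923, 0.0772, 0.0444]
tool_rot: [3.13, 0.028, 2.623]
contact_force: [0.3, 1.2, -0.5]
opening: 0.0123
```

```bash
python3 look.py 11
```

```text
11.9 [0.4923 0.0772 0.0444] [3.1296 0.0279 2.6233] [ 0.3052  1.1598 -0.5071] [-0.009   0.0714 -0.0247] [ 0.0039  0.5122  1.8462 -0.0051  0.7531 -1.0451]
```

Request:
carry_out --targets '[[[0, 0, 0], 0.1], [[0, 0, 0], 0.1], [[0, 0, 0], 0.1], [[0, 0, 0], 0.1], [[0, 0, 0], 0]]'

```text
time: 12.52
tool_pos: [0.4926, 0.0776, 0.0444]
tool_rot: [3.119, 0.021, 2.221]
contact_force: [0.1, 1.0, -0.4]
opening: 0.0119
```

```bash
python3 look.py 12 scene; python3 - <<'E'
import cv2
a=cv2.imread('pics/scene12.png')[190:340,220:370]; cv2.imwrite('pics/sc12.png',cv2.resize(a,(600,600),interpolation=cv2.INTER_CUBIC))
E
```

```text
12.525 [0.4926 0.0776 0.0444] [3.1186 0.0208 2.2207] [ 0.1336  0.9938 -0.3703] [0.1071 0.0479 0.0014] [ 0.0042  0.5124  1.8458 -0.0041  0.7526 -0.643 ]
```

View pics/sc12.png

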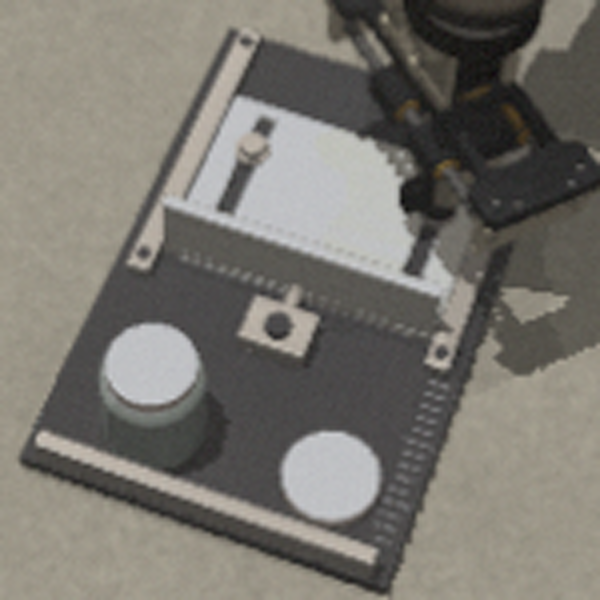

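In this view the line shows again in front of the wall base. I compare closely with the pushed state before tightening further.

```bash
python3 - <<'E'
import cv2,numpy as np
L=[cv2.resize(cv2.imread(f'pics/scene{i}.png')[230:290,258:338],(390,293),interpolation=cv2.INTER_CUBIC) for i in (6,7,12,0)]
cv2.imwrite('pics/cmp.png',np.vstack([np.hstack(L[:2]),np.hstack(L[2:])]))
E
```

View pics/cmp.png

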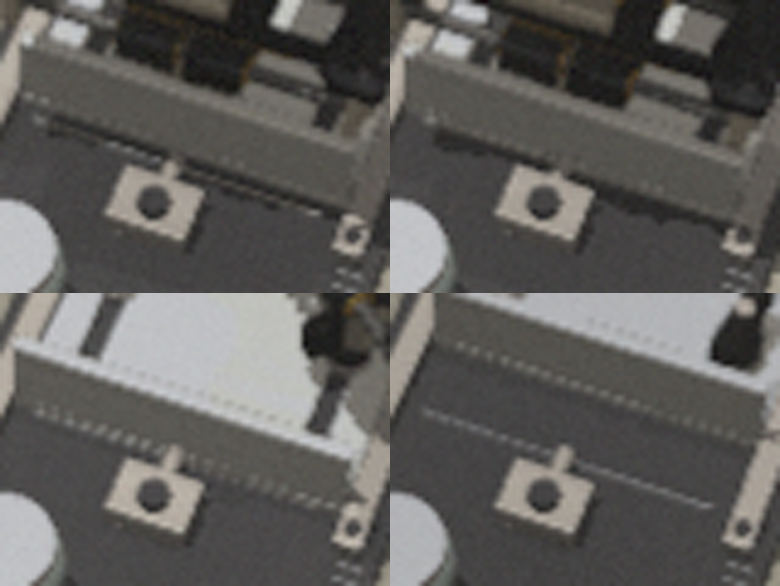

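```bash
python3 look.py 13 wrist side; python3 - <<'E'
import cv2,numpy as np
L=[cv2.resize(cv2.imread(f'pics/scene{i}.png')[235:285,258:338],(800,290),interpolation=cv2.INTER_CUBIC) for i in (7,12)]
cv2.imwrite('pics/cmp2.png',np.vstack(L))
a=cv2.imread('pics/side9.png')[165:215,265:335];b=cv2.imread('pics/side13.png')[165:215,265:335]
cv2.imwrite('pics/cmp3.png',np.hstack([cv2.resize(i,(400,290),interpolation=cv2.INTER_CUBIC) for i in (a,b)]))
E
```

```text
12.575 [0.4926 0.0776 0.0444] [3.1185 0.0208 2.2214] [ 1.3302  1.9969 -0.7103] [ 0.1985  0.0784 -0.0708] [ 0.0042  0.5123  1.8458 -0.004   0.7525 -0.6437]
```

View pics/cmp2.png

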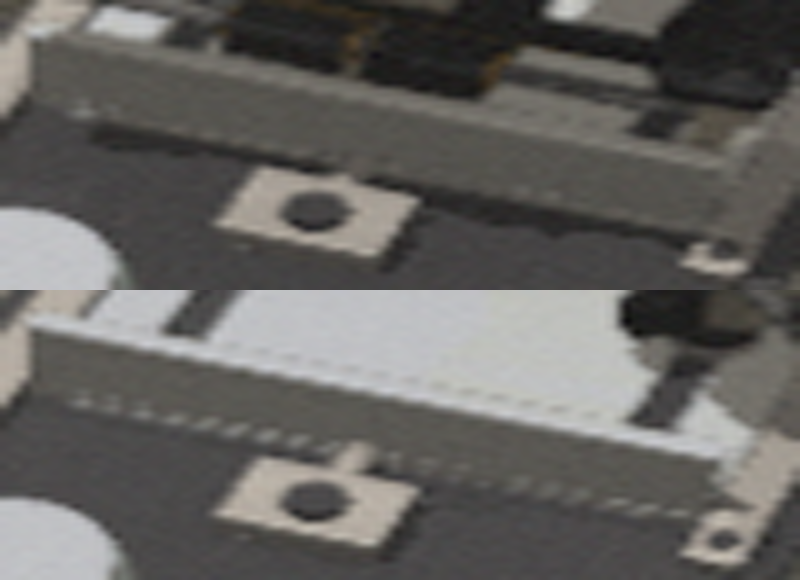

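View pics/cmp3.png

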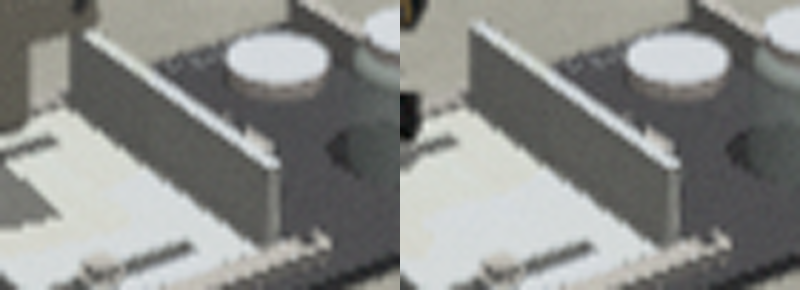

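View pics/wrist13.png

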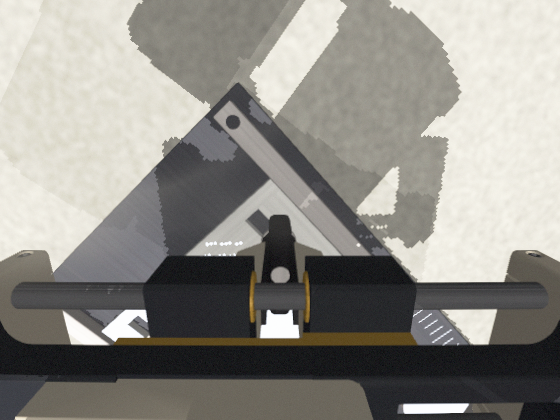

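```bash
python3 - <<'E'
import cv2,numpy as np
from h import *
g=lambda n:cv2.cvtColor(cv2.imread(f'pics/{n}.png'),cv2.COLOR_BGR2GRAY).astype(np.float32)
a,b=g('side9'),g('side13')
for nm,(r0,r1,c0,c1) in {'wall':(168,212,285,316),'bed ref':(185,240,320,370)}.items():
    A,B=a[r0:r1,c0:c1],b[r0:r1,c0:c1]
    w=cv2.createHanningWindow(A.shape[::-1],cv2.CV_32F)
    print(nm,cv2.phaseCorrelate(A,B,w), np.abs(A-B).mean())
# px per mm forward in side view at wall right end
c=cam('side'); ex=np.array([.984,-.177,0]); P=np.array([.56,-.02,.064]); print(proj(c,[P,P+.01*ex]))
c=cam('scene'); print(proj(c,[P,P+.01*ex]))
# predicted line and nose pixels
E
```

```text
wall ((-0.02449157175989569, 0.4926645180485387), 0.9833456645409266) 1.5234604
bed ref ((-0.02446712702863607, -0.17968386978558115), 0.9965058943430583) 1.6298182
[[299.9317395  183.45662335]
 [302.90056384 182.49345662]]
[[285.20082843 248.35134991]
 [283.66794667 251.80106498]]
```

The side views before and after this turn differ only by noise (mean 1.5 grey levels), so the fence hasn't moved while turning. The line shows because the gripper shadow has gone. I continue tightening.

Request:
carry_out --targets '[[[0, 0, 0], 0.1], [[0, 0, 0], 0.1], [[0, 0, 0], 0.1], [[0, 0, 0], 0.1], [[0, 0, 0], 0]]'

```text
time: 13.3
tool_pos: [0.4931, 0.0778, 0.0444]
tool_rot: [3.111, 0.01, 1.819]
contact_force: [1.3, 1.5, 0.3]
opening: 0.0121
```

```bash
python3 look.py 14 side
```

```text
13.3 [0.4931 0.0778 0.0444] [3.1112 0.0101 1.8191] [1.3205 1.4635 0.2922] [0.0829 0.1039 0.0108] [ 0.0045  0.5126  1.8454 -0.0036  0.7517 -0.2414]
```

Request:
carry_out --targets '[[[0, 0, 0], 0.1], [[0, 0, 0], 0.08], [[0, 0, 0], 0.04], [[0, 0, 0], 0]]'

```text
time: 13.85
tool_pos: [0.4933, 0.0778, 0.0444]
tool_rot: [3.109, 0.003, 1.605]
contact_force: [0.6, 1.6, 0.2]
opening: 0.0119
```

```bash
python3 look.py 15 wrist scene
```

```text
13.85 [0.4933 0.0778 0.0444] [3.1092 0.0034 1.6051] [0.6491 1.5545 0.2326] [0.1246 0.1102 0.0392] [ 0.0045  0.5127  1.8452 -0.0036  0.7513 -0.0273]
```

View pics/wrist15.png

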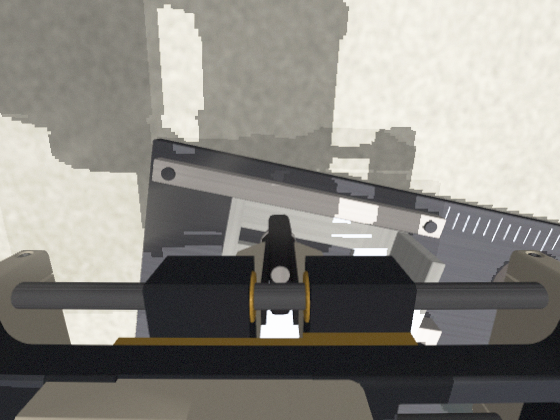

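The bar turned with the jaws (it stays lined up at column 280). The joint is about 1.36 now. I take small steps to feel for the dead stop.

Request:
carry_out --targets '[[[0, 0, 0], 0.03], [[0, 0, 0], 0]]'

```text
time: 14.2
tool_pos: [0.4934, 0.0779, 0.0444]
tool_rot: [3.109, 0.002, 1.574]
contact_force: [0.7, 2.4, -0.1]
opening: 0.0122
```

```bash
python3 look.py 16
```

```text
14.2 [0.4934 0.0779 0.0444] [3.109  0.0024 1.5745] [ 0.6818  2.4431 -0.1081] [0.1176 0.0689 0.1012] [ 0.0045  0.5127  1.8451 -0.0036  0.7511  0.0034]
```

Request:
carry_out --targets '[[[0, 0, 0], 0.03], [[0, 0, 0], 0]]'

```text
time: 14.45
tool_pos: [0.4934, 0.0778, 0.0444]
tool_rot: [3.109, 0.001, 1.543]
contact_force: [1.4, 1.0, -0.5]
opening: 0.012
```

```bash
python3 look.py 17 side
```

```text
14.45 [0.4934 0.0778 0.0444] [3.1088 0.0014 1.5428] [ 1.3601  1.015  -0.4989] [0.2075 0.1089 0.122 ] [ 0.0045  0.5127  1.8451 -0.0036  0.7511  0.035 ]
```

The torque about z has risen to 0.12 N m and the joint is about 1.42, past tight. I open only partly, since the wall is near, then rise.

Request:
carry_out --targets '[[[0, 0, 0], 0], [[0, 0, 0], 0], [[0, 0, 0], 0], [[0, 0, 0], 0]]' --fingers 0.65

```text
time: 15.0
tool_pos: [0.493, 0.0773, 0.0444]
tool_rot: [3.11, 0.002, 1.543]
contact_force: [-0.4, 0.8, -0.5]
opening: 0.0324
```

Request:
carry_out --targets '[[[0, 0, -0.02], 0], [[0, 0, -0.03], 0], [[0, 0, -0.04], 0], [[0, 0, -0.03], 0], [[0, 0, 0], 0]]'

```text
time: 15.62
tool_pos: [0.4885, 0.0774, 0.1672]
tool_rot: [3.112, 0.002, 1.543]
contact_force: [-0.0, -0.5, -0.6]
opening: 0.0323
```

Request:
carry_out --targets '[[[0.03, -0.03, -0.03], 0], [[0.03, -0.03, -0.02], 0], [[0, 0, 0], 0], [[0, 0, 0], 0]]'

```text
time: 16.12
tool_pos: [0.4262, 0.1398, 0.2123]
tool_rot: [3.118, 0.003, 1.542]
contact_force: [0.4, -0.7, 0.1]
opening: 0.0321
```

```bash
python3 look.py 18 wrist side scene
```

```text
16.125 [0.4262 0.1398 0.2123] [3.1177 0.0034 1.5417] [ 0.4221 -0.749   0.1482] [-0.0318  0.1155 -0.0418] [ 0.1512  0.2035  1.7605 -0.0083  1.1547  0.1835]
```

View pics/wrist18.png

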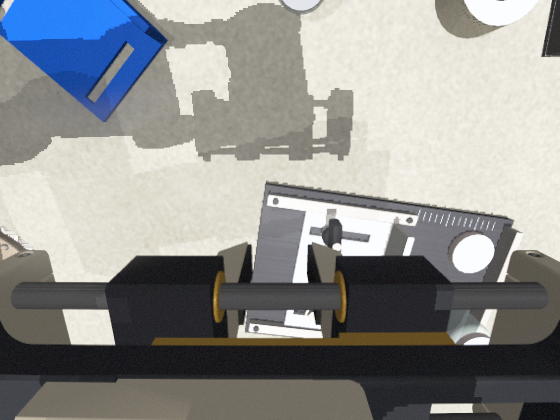

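```bash
python3 - <<'E'
import cv2,numpy as np
a=cv2.imread('pics/scene18.png')[200:290,240:360]; cv2.imwrite('pics/sc18.png',cv2.resize(a,(800,600),interpolation=cv2.INTER_CUBIC))
a=cv2.imread('pics/wrist18.png')[180:290,230:430]; cv2.imwrite('pics/wc18.png',cv2.resize(a,(800,440),interpolation=cv2.INTER_CUBIC))
g=lambda n:cv2.cvtColor(cv2.imread(f'pics/{n}.png'),cv2.COLOR_BGR2GRAY).astype(np.float32)
for q,p in (('side13','side18'),('side9','side18'),('side17','side18')):
    A,B=g(q)[168:212,285:316],g(p)[168:212,285:316]; print(q,p,np.abs(A-B).mean(), (A-B).mean())
A,B=g('scene12')[230:290,258:310],g('scene18')[230:290,258:310]; print(np.abs(A-B).mean(),np.abs(A-B).max())
E
```

```text
side13 side18 2.398827 1.5806452
side9 side18 2.368035 1.4780059
side17 side18 2.935484 2.3123167
1.8830128 12.0
```

View pics/sc18.png

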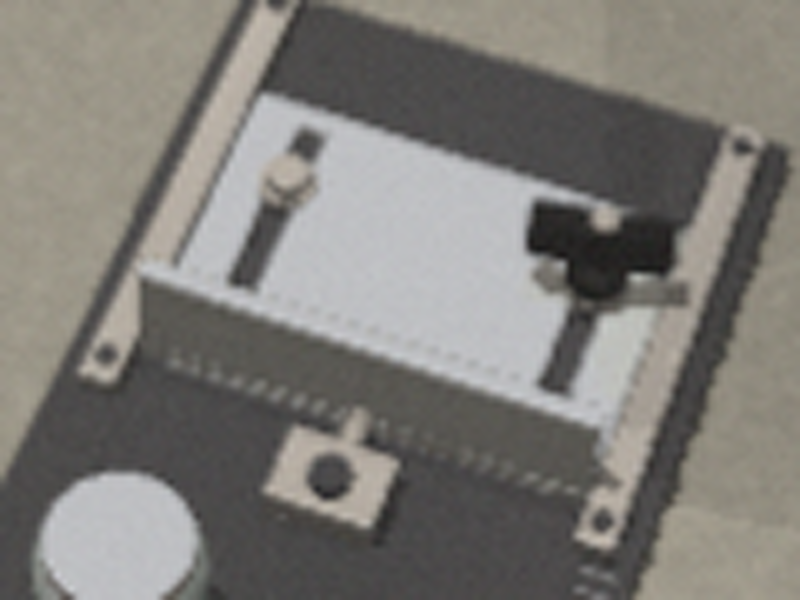

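View pics/wc18.png

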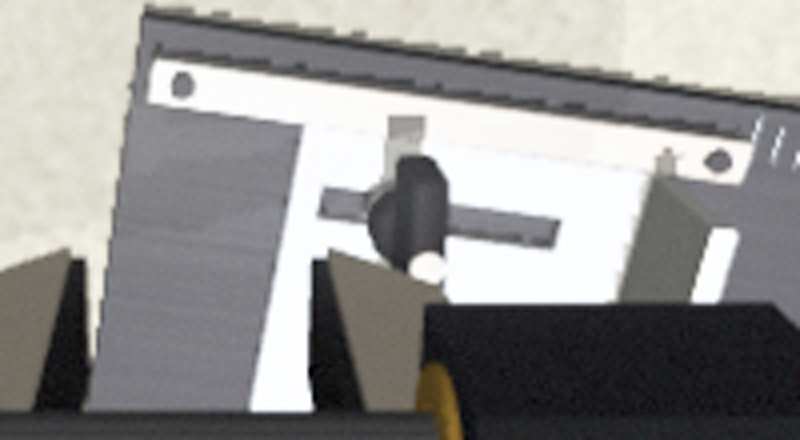

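The picture agrees: the handle lies crosswise and the wall base is on the dashed line at the nose. The fence is the same as at joint 0.73 (difference is only noise). As a last check I feel the wall again lightly at the same spot. Contact should come at TCP x of about 0.5468 without movement.

Request:
carry_out --targets '[[[0, 0, 0], -0.18], [[0, 0, 0], -0.18], [[0, 0, 0], -0.18], [[0, 0, 0], -0.18], [[0, 0, 0], -0.18], [[0, 0, 0], -0.18], [[0, 0, 0], -0.18], [[0, 0, 0], -0.15], [[0, 0, 0], 0]]' --fingers 1

```text
time: 17.4
tool_pos: [0.4296, 0.1332, 0.2058]
tool_rot: [-3.137, 0.014, 2.984]
contact_force: [0.1, -0.4, 1.3]
opening: 0.0003
```

Request:
carry_out --targets '[[[-0.034, -0.035, 0], 0], [[-0.034, -0.035, 0], 0], [[-0.034, -0.034, 0], 0.028], [[0, 0, 0], 0], [[0, 0, 0], 0]]'

```text
time: 18.02
tool_pos: [0.5161, 0.0097, 0.2052]
tool_rot: [-3.138, 0.011, 2.938]
contact_force: [-0.3, 0.2, -0.7]
opening: 0.0004
```

Request:
carry_out --targets '[[[0, 0.002, 0], -0.018], [[0, 0, 0.05], 0], [[0, 0, 0.05], 0], [[0, 0, 0.04], 0], [[0, 0, 0.018], 0], [[0, 0, 0], 0]]'

```text
time: 18.77
tool_pos: [0.5169, 0.0171, 0.045]
tool_rot: [-3.139, 0.014, 2.965]
contact_force: [-0.6, -0.3, 1.2]
opening: 0.0007
```

Request:
carry_out --targets '[[[0, -0.006, 0.006], 0.009], [[0, 0, 0.004], 0], [[-0.006, 0, 0], 0], [[-0.006, 0, 0], 0], [[-0.006, 0, 0], 0], [[-0.003, 0, 0], 0], [[0, 0, 0], 0]]'

```text
time: 19.65
tool_pos: [0.5405, 0.007, 0.0384]
tool_rot: [-3.14, 0.021, 2.956]
contact_force: [0.5, -0.3, -0.6]
opening: 0.0003
```

Request:
carry_out --targets '[[[-0.002, 0, 0.003], 0], [[-0.002, 0, 0.001], 0], [[0, 0, 0], 0]]'

```text
time: 20.02
tool_pos: [0.5443, 0.0063, 0.034]
tool_rot: [-3.139, 0.02, 2.956]
contact_force: [0.1, -0.0, 0.7]
opening: 0.0004
```

Request:
carry_out --targets '[[[-0.0007, 0, 0], 0], [[0, 0, 0], 0]]'

```text
time: 20.27
tool_pos: [0.545, 0.0062, 0.034]
tool_rot: [-3.139, 0.02, 2.956]
contact_force: [0.7, 0.6, -0.1]
opening: 0.0003
```

Request:
carry_out --targets '[[[-0.0007, 0, 0], 0], [[0, 0, 0], 0]]'

```text
time: 20.52
tool_pos: [0.5457, 0.0061, 0.0341]
tool_rot: [-3.139, 0.02, 2.956]
contact_force: [0.5, -0.1, 0.2]
opening: 0.0008
```

Request:
carry_out --targets '[[[-0.0006, 0, 0], 0], [[0, 0, 0], 0]]'

```text
time: 20.78
tool_pos: [0.5463, 0.006, 0.0341]
tool_rot: [-3.139, 0.02, 2.956]
contact_force: [0.1, -0.0, -1.6]
opening: 0.0008
```

Request:
carry_out --targets '[[[-0.0005, 0, 0], 0], [[0, 0, 0], 0]]'

```text
time: 21.02
tool_pos: [0.5467, 0.0059, 0.0341]
tool_rot: [-3.139, 0.02, 2.956]
contact_force: [-0.1, 0.6, -0.2]
opening: 0.0002
```

Request:
carry_out --targets '[[[-0.0005, 0, 0], 0]]'

```text
time: 21.15
tool_pos: [0.5468, 0.0059, 0.034]
tool_rot: [-3.139, 0.019, 2.956]
contact_force: [-3.7, 0.8, 1.1]
opening: 0.0006
```

Contact comes again at x = 0.5468, the same as when it was pushed home, so the fence hasn't shifted. I withdraw.

Request:
carry_out --targets '[[[0.004, 0, 0], 0], [[0.012, 0, 0], 0], [[0.01, 0, 0], 0], [[0, 0, -0.04], 0], [[0, 0, -0.05], 0], [[0, 0, -0.05], 0], [[0.04, 0, -0.03], 0], [[0.04, 0, 0], 0], [[0, 0, 0], 0]]'

```text
time: 22.28
tool_pos: [0.4316, 0.0279, 0.2067]
tool_rot: [-3.139, 0.018, 2.956]
contact_force: [1.3, 0.0, 0.1]
opening: 0.0002
```

```bash
python3 look.py 19 wrist scene; python3 - <<'E'
import cv2,numpy as np
g=lambda n:cv2.cvtColor(cv2.imread(f'pics/{n}.png'),cv2.COLOR_BGR2GRAY).astype(np.float32)
A,B=g('scene12')[230:290,258:310],g('scene19')[230:290,258:310]; print(np.abs(A-B).mean(),np.abs(A-B).max())
a=cv2.imread('pics/wrist19.png'); cv2.imwrite('pics/wc19.png',cv2.resize(a[85:275,170:410],None,fx=3,fy=3,interpolation=cv2.INTER_CUBIC))
E
```

```text
22.275 [0.4316 0.0279 0.2067] [-3.1395  0.0178  2.9564] [1.2913 0.0436 0.1475] [-0.0001 -0.0443 -0.0016] [-0.1105  0.1824  1.8044 -0.0038  1.1371 -1.4946]
2.2692308 11.0
```

View pics/wc19.png

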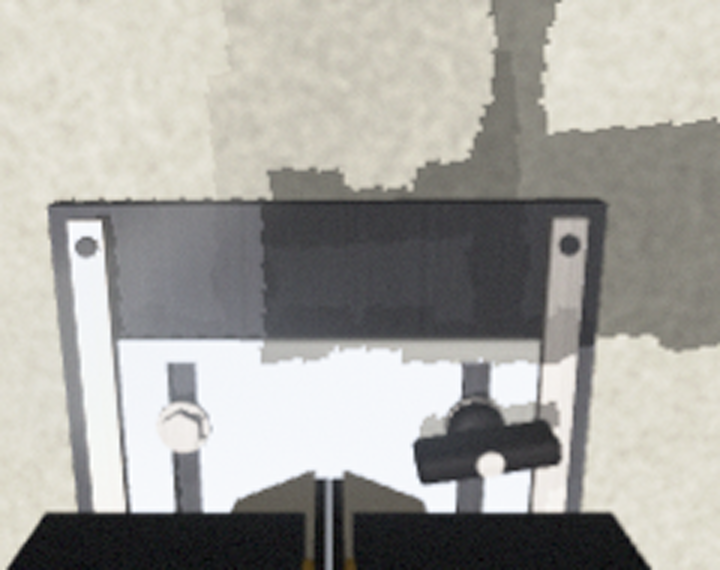

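View pics/scene19.png

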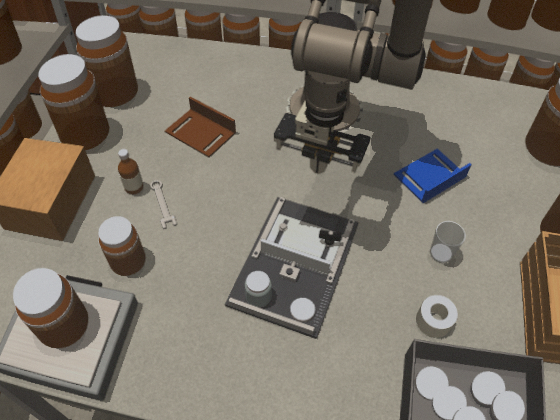

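The wrist view shows the bar from about (415,460) to (558,440) in the crop. That is 0.14 rad short of square, so the joint is about 1.43. Bystanders are unmoved in the scene view. I hand in.

```bash
python3 -c "
from h import *
print(order.hand_in())"
```

```text
the job is handed in; nothing more can be done
None
```

I pushed the aluminium fence forward until it touched the set screw's nose at the scribed line, then turned the clamp clockwise until tight and let go. The job is handed in, at about 22 s on the clock.

- **Push:** the fence stopped firmly on the nose at tool position x = 0.5468, with a push of about 5 to 6 N.
- **Clamp:** I turned the handle from about 0.16 to about 1.42 rad (1.43 in the last wrist picture). That is past tight (1.25) and just short of the dead stop at 1.45, which I did not clearly feel; the turning moment was about 0.12 N m at the end.
- **Fence after clamping:** a second light touch (3.7 N) on the back of the wall met it at the same x = 0.5468. The scene pictures of the fence from mid-turn and after release differ only by noise.
- **Bystanders:** in the last scene picture they look unmoved, by eye only. The robot is clear of everything.

One check looked wrong at first. Midway through turning, the scribed line reappeared in the scene picture. Side views from before and after that turn matched, so I put it down to the gripper's shadow having moved, and the later touch agreed.

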